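# Slide the drying shelf home

### The job

The upper shelf board of the drying rack sticks out at the front, with a freshly glued leaf panel on it. Push the board gently back along its runners with the fingertips, without lifting it, until the whole board drops down into the notches of the runners and lies level, then take the hand away. The glue is wet: do not touch the leaf or make it slip on the board, and leave the other things on the bench where they are.

Things in the scene. Friction and masses are not known exactly. Their poses are not given: they have to be found in the camera images.
- rack: Low open-topped plywood drying rack, fixed: 296 deep (x) x 276 wide (y) x 145 mm high, plus four 12 mm dowel pins on its sides' tops. Origin: centre of its underside, on the bench. x points from its open front to its back, z up. 246 mm clear between its sides; on each inner side a runner 18 mm wide. 210 mm clear between the runners; below, a lower shelf with a leaf, already home (top 66 mm above the bench).
- runner_front (a point): Front end of the upper runners, midway between them (rack x = -148 mm, y = 0), at their top, 115 mm above the bench. The runners stay at this height for 90 mm, then step down 8 mm into the notch. Axes as the rack's.
- notch (a point): Middle of the notches, midway between the two runners (rack x = +35 mm, y = 0), at the notch floor, 107 mm above the bench. The notch is 186 mm long (rack x = -58 to +128 mm) and ends at the back in a lip 8 mm high, which stops the board. A board that is home has its origin within about 3 mm of this point. Axes as the rack's.
- board: The loose upper shelf board, plain light wood, 180 (x, front to back) x 240 (y) x 12 mm, 0.25 to 0.5 kg, 3 mm play each side. Origin: centre of its underside; x to the rack's back, z up. It starts level on the runners, front edge 12 to 45 mm out. Push: 2 to 5 N, peaks to 11 N. Once its middle passes the step its back end sinks and its front end rises by up to 8 mm; the front drops in last.
- board_front (a point): Middle of the board's front edge face (the edge towards the rack's open front), at half its thickness, 90 mm from the board's origin; 121 mm above the bench at the start, 113 mm when home. Friction on the pushing fingers can hold this edge up, until they back off.
- leaf: The glued pair of leaf panels lying loose on the board, cork-coloured, 200 mm long (board's y) x 85 mm wide x 12 mm thick in all, 0.06 kg. Origin: centre of its underside. It lies across the rear half of the board; the front 50 mm of the board are free.
- glue_bottle: Bystander, loose: white squeeze glue bottle, 50 mm across, 130 mm high, standing near the rack's front left corner. Origin: underside.
- spray_can: Bystander, loose: steel spray can, 65 mm across, 190 mm high, standing close to the rack's right side. Origin: underside.
- screwdriver: Bystander, loose: screwdriver with blue handle, 190 mm long, lying on the bench in front of the rack, to the right. Origin: underside.
- glue_brush: Bystander, loose: glue brush lying on the bench beside the rack's left side. Origin: underside.
- leaf_stack: Bystander, loose: stack of eight leaf panels, 240 x 110 x 48 mm, on the left of the bench. Origin: underside.
- ribbed_jar: Bystander, loose: white ribbed plastic jar, 84 mm across, 110 mm high, on the right of the bench. Origin: underside.
- sanding_block: Bystander, loose: wooden sanding block, 110 x 65 x 35 mm, lying on the right of the bench. Origin: underside.
Not all that is in view belongs to the job. There is more than one size of the leaf; the one meant has the size given above.

How it is judged:
By the outcome, as a careful person would: the job done as asked, in the order asked, and still so for the second after the job is handed in, with the robot touching nothing.
It also fails if it takes over 35 s, if anything falls off the work surface, if the arm or the gripper's body presses on something with over 40 N, if the wrist force passes 120 N, or if a joint passes its speed limit or range.

### The arm

A 7-joint arm with a two-finger parallel gripper is mounted at the origin on the work surface. World frame = base frame: x ahead of the robot, y to its left, z up, the work surface at z = 0. Lengths are in m, angles in rad, forces in N, time in s.
With the tool pointing down it reaches from about 0.4 to 0.85 m from the base axis. Payload 10.4 kg.
Tool frame: the origin (TCP) lies midway between the tips of the shut fingers; the grasp point (between the pads) lies 19 mm behind it (manip.hold_point_z is the distance from the TCP to the grasp point, in m); z points along the fingers, y is the line along which they close (so a half turn about z gives the same grasp; the last joint's range is limited). The gripper opens to 85 mm and grips with 20 to 120 N. Pads are 22 mm wide; open, the fingers measure 114 mm over their backs; the gripper's body (76 mm by 85 mm) begins 54 mm behind the grasp point. The pads swing forward as they close: fully open they stand 13 mm farther back than shut.
Start: joints at [1.109, 0.332, -0.065, 1.46, 0.022, 1.35, -0.088], TCP at [0.266, -0.566, 0.231] pointing down, gripper open.
Joint ranges: [-2.6, 2.6], [-0.5, 2.12], [-1.47, 1.34], [0.16, 2.42], [-1.27, 4.41], [0.06, 2.06], [-2.6, 2.6]. Speed limits (rad/s): [2.22, 2.22, 2.79, 2.79, 3.14, 3.14, 3.14].

### API

Orientations are given as a unit quaternion [x, y, z, w].
In Python, from workcell import manip, eyes, job gives the robot as it stands.
- The arm moves only by the shell command python3 -m crank 'ROWS' [FORCE]. ROWS is JSON, a list that holds one entry, the list of rows, each a list of 7 numbers: the finger opening in cm, from 0 to 8.54, then the shift along the world's x, y, z in cm, then the turn, a rotation vector about the world's x, y, z in degrees. In form: [[[hand, x, y, z, ax, ay, az], ...]]. A call has 1 to 20 rows; each row shifts and turns the commanded pose from where the row before left it; what a row does not reach is not made up. A row lasts 1/8 s, in which the tool goes at most 62.5 mm and 10.7 degrees, less where a joint would pass 70% of its speed; a pose out of reach is approached as far as the arm can. A call with a gripper value outside its range is refused whole. The fingers move at their own pace and stop on an object; FORCE is the grip in N (left out, the last holds). Time passes only in rows, so rows that do not move let the fingers close. It gives the time, the measured TCP pose, the force, the opening and the grip force at its end, in the units of the state.
- manip.get_obs(): the state, without advancing time (a new reading comes with each control period).
- eyes.camera(name): name is "side" or "top" or "wrist"; returns (picture, depth): 420x560x3 uint8, red, green, blue; 420x560 float32, m along the optical axis (not along the pixel's ray), 0 where there is no reading.
- eyes.camera_params(name): a dict with "fx", "fy", "cx", "cy" (pixels), "world_from_camera" (4x4, takes a point from camera to world coordinates); the wrist camera has in their place "hand_eye" (4x4, takes a point from camera to tool coordinates, whose origin is the TCP and whose axes are the flange's). Camera axes: x right, y down, z forward; pixel columns grow to the right and rows downward; lengths in m; the calibration is good to about 2 mm. The wrist camera is an equidistant fisheye: a pixel r from the principal point sees the ray r / f radians off the axis. A picture is of the moment at which its call begins: read the wrist's pose just before it. camera_params takes no time and is no camera call.
- job.hand_in(): hands the job in; it is judged then, once.
The state is a dict: "clock": time; "joint_pos": joint angles; "joint_velocities": joint speeds; "tau": joint torques, N m; "position": TCP position; "ee_rot": TCP orientation; "ft_force": force on the tool from outside, world axes, zero at the start; "torque": the same for the moment, N m; "grip_width": opening from 0.0 (shut) to 1.0 (fully open); "grasp_force": force on a finger pad.
Only numpy, scipy, OpenCV 4.12 (cv2) and the standard library are available. Lean on these libraries where they do the work, as an engineer would, in place of code of your own. Each camera call takes 0.05 s, during which the arm holds its last target. There are 200 camera calls.

## Working session

There is one attempt and no reset: what is moved stays moved. The work goes in short steps, Python scripts to look and compute and a shell command to move; the robot and the scene stay as the last step left them, time stands still between calls to the robot, and variables do not carry over. Pictures are saved under pics/ and viewed, at most 10 in all, crops included, and the job is handed in when it is done.

```bash
mkdir -p pics; cat > h.py <<'E'
from workcell import manip, eyes, job
import numpy as np, cv2
def shot(n,f):
    p,d=eyes.camera(n); cv2.imwrite(f'pics/{f}.png',p[:,:,::-1]); np.save(f'pics/{f}.npy',d); return p,d
def world(n,d,u,v,z=None):
    c=eyes.camera_params(n); T=np.array(c['world_from_camera'])
    r=np.array([(u-c['cx'])/c['fx'],(v-c['cy'])/c['fy'],1])
    if z is None: return T[:3,:3]@(r*d[int(v),int(u)])+T[:3,3]
    R=T[:3,:3]@r; return T[:3,3]+R*(z-T[2,3])/R[2]
E
python3 - <<'E'
from h import *
a,_=shot('top','top0'); b,_=shot('side','side0')
print(eyes.camera_params('top')); o=manip.get_obs(); print(o['clock'],o['position'],o['ee_rot'],o['ft_force'])
E
```

```text
{'fx': 539.1875174848204, 'fy': 539.1875174848204, 'cx': 272.62378881701596, 'cy': 208.81993114399737, 'world_from_camera': array([[ 0.00791061, -0.98854611,  0.1507117 ,  0.35324281],
       [-0.99990623, -0.00950454, -0.00985867, -0.0051587 ],
       [ 0.01117819, -0.15061958, -0.9885286 ,  1.69927755],
       [ 0.        ,  0.        ,  0.        ,  1.        ]])}
0.1 [ 0.26538862 -0.56549816  0.23062272] [ 9.76026095e-01  2.17652667e-01 -1.56737858e-04 -5.94281871e-04] [ 0.74102099  0.68618666 -0.1031518 ]
```

View pics/top0.png

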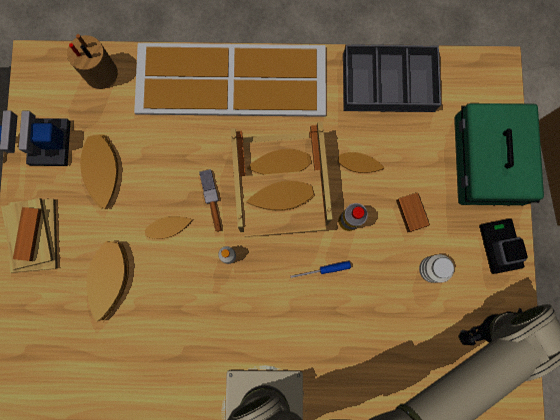

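View pics/side0.png

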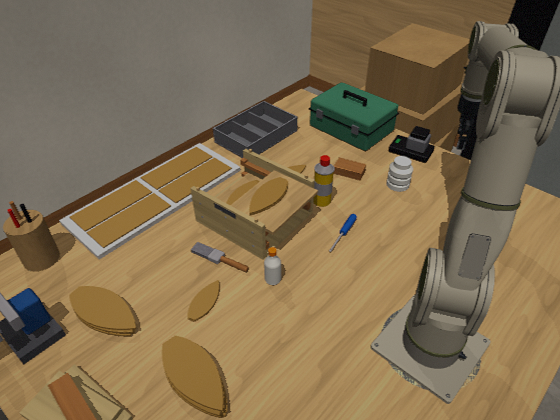

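The top view shows the rack at cols 233–330, rows 125–235, with its front facing the robot. The glue bottle is at (227,255), the spray can at (355,215) and the screwdriver at (325,270). The leaf on the board is at (281,195), and the other one at (281,160) is on the lower shelf. I'll enlarge this area.

```bash
python3 - <<'E'
from h import *
p=cv2.imread('pics/top0.png')[115:265,195:395]
cv2.imwrite('pics/crop0.png',cv2.resize(p,None,fx=4,fy=4,interpolation=cv2.INTER_CUBIC))
E
```

```text
(no output)
```

View pics/crop0.png

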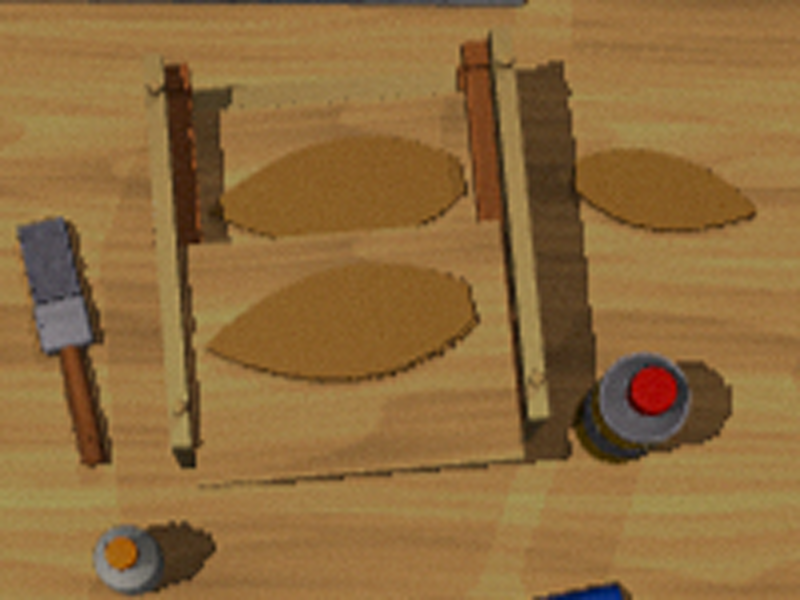

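The crop shows the board's front edge running from (198,486) to (522,458) and its back edge from about (192,243) to (505,220). The leaf is on the rear half of the board, centred at (343,320). The side tops run from (155,58) to (183,450) on the left and (502,35) to (540,418) on the right.

```bash
python3 - <<'E'
from h import *
d=np.load('pics/top0.npy')
W=lambda u,v,z:world('top',d,195+u/4,115+v/4,z)
for n,u,v,z in [('FL',198,485,.127),('FR',522,457,.127),('BL',192,243,.127),('BR',505,220,.127),('Lside f',183,450,.145),('Lside b',153,58,.145),('Rside f',540,418,.145),('Rside b',502,35,.145),('bottle top',122,551,.13),('can top',652,390,.19),('leaf f',335,380,.139),('board mid',350,430,.127)]:
    print(n,W(u,v,z).round(4), world('top',d,195+u/4,115+v/4).round(4))
f=(W(198,485,.127)+W(522,457,.127))/2
e=W(522,457,.127)-W(198,485,.127); print(f,np.linalg.norm(e),'front-edge yaw deg',np.degrees(np.arctan2(e[0],-e[1])))
for a,b in [((183,450),(153,58)),((540,418),(502,35))]:
    g=W(*b,.145)-W(*a,.145); print(np.linalg.norm(g),np.degrees(np.arctan2(g[1],g[0])))
E
```

```text
FL [0.511  0.0608 0.127 ] [0.5227 0.0657 0.0105]
FR [ 0.5338 -0.1766  0.127 ] [ 0.5341 -0.1769  0.1243]
BL [0.6916 0.0681 0.127 ] [0.6973 0.0693 0.1006]
BR [ 0.7116 -0.1651  0.127 ] [ 0.7118 -0.1652  0.1259]
Lside f [0.5345 0.0713 0.145 ] [0.5373 0.0725 0.1217]
Lside b [0.8282 0.0986 0.145 ] [0.8295 0.0989 0.1409]
Rside f [ 0.5604 -0.1879  0.145 ] [ 0.5609 -0.1884  0.1412]
Rside b [ 0.849  -0.1618  0.145 ] [ 0.8492 -0.1619  0.1441]
bottle top [0.4621 0.1151 0.13  ] [0.4621 0.1152 0.1291]
can top [ 0.5751 -0.2622  0.19  ] [ 0.5752 -0.2624  0.1892]
leaf f [ 0.5878 -0.0387  0.139 ] [ 0.5904 -0.0391  0.1215]
board mid [ 0.5526 -0.0502  0.127 ] [ 0.5526 -0.0502  0.1264]
[ 0.52238149 -0.05788992  0.127     ] 0.23845985646317755 front-edge yaw deg 5.480934990726639
0.29492624468688533 5.307157790177005
0.2897656278655398 5.1675657253892275
```

Sizes check out: the board front edge measures 238 mm, the sides 290–295 mm, and the rack is turned about 5.3°. The board sticks out about 25 mm, so it has to travel about 118 mm. I'll push with both open fingers side by side along the edge and move to in front of the board first.

```bash
python3 -m crank '[[[8.5,1.6,4.2,0,0,0,-1.65],[8.5,1.6,4.2,0,0,0,-1.65],[8.5,1.6,4.2,0,0,0,-1.65],[8.5,1.6,4.2,0,0,0,-1.65],[8.5,1.6,4.2,0,0,0,-1.65],[8.5,1.6,4.2,0,0,0,-1.65],[8.5,1.6,4.2,0,0,0,-1.65],[8.5,1.6,4.2,0,0,0,-1.65],[8.5,1.6,4.2,0,0,0,-1.65],[8.5,1.6,4.2,0,0,0,-1.65],[8.5,1.6,4.2,0,0,0,-1.65],[8.5,1.6,4.2,0,0,0,-1.65],[8.5,0,0,0,0,0,0],[8.5,0,0,0,0,0,0]]]'
python3 - <<'E'
from h import *
from scipy.spatial.transform import Rotation as R
o=manip.get_obs(); print(o['clock'],o['position'],o['joint_pos'].round(2) if hasattr(o['joint_pos'],'round') else o['joint_pos'],o['ft_force'],o['grip_width'])
print(R.from_quat(o['ee_rot']).as_matrix().round(3))
E
```

```text
clock: 1.85
position: [0.4572, -0.0624, 0.2311]
ee_rot: [0.999, 0.047, -0.0, 0.0]
ft_force: [-0.1, -0.1, -1.0]
grip_width: 0.994
grasp_force: 0.0
1.85 [ 0.45723154 -0.06237057  0.2310515 ] [ 0.58 -0.   -0.54  1.85 -0.    1.3  -1.43] [-0.11305659 -0.08646714 -0.99510908] 0.9937374741979391
[[ 0.996  0.093 -0.001]
 [ 0.093 -0.996 -0.   ]
 [-0.001  0.    -1.   ]]
```

Orientation is aligned. Next I'll descend to TCP z ≈ 0.088, about 54 mm short of contact, and look with the side camera.

```bash
python3 -m crank '[[[8.5,0,0,-2.4,0,0,0],[8.5,0,0,-2.4,0,0,0],[8.5,0,0,-2.4,0,0,0],[8.5,0,0,-2.4,0,0,0],[8.5,0,0,-2.4,0,0,0],[8.5,0,0,-2.3,0,0,0],[8.5,0,0,0,0,0,0],[8.5,0,0,0,0,0,0]]]'
python3 - <<'E'
from h import *
shot('wrist','w1');shot('side','s1')
a=cv2.imread('pics/w1.png'); b=cv2.imread('pics/s1.png')[130:300,170:380]
b=cv2.resize(b,(518,420),interpolation=cv2.INTER_CUBIC)
cv2.imwrite('pics/ws1.png',cv2.resize(np.hstack([a,b]),(798,311)))
E
```

```text
clock: 2.85
position: [0.4578, -0.0625, 0.0891]
ee_rot: [0.999, 0.046, 0.0, 0.0]
ft_force: [0.4, -0.6, 0.1]
grip_width: 0.997
grasp_force: 0.0
```

View pics/ws1.png

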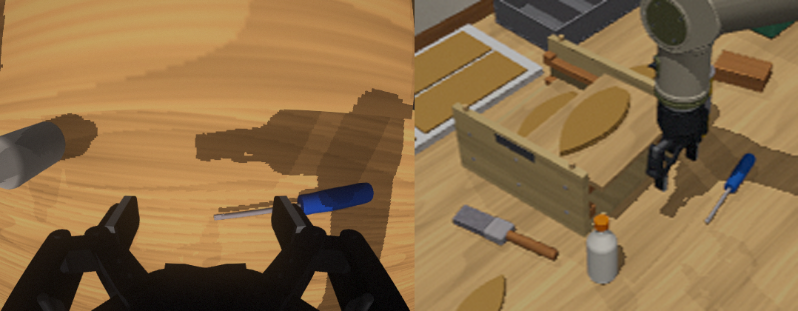

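The side half shows the gripper in front of the board edge, clear of the bottle and screwdriver. I expected the rack in the wrist view and it isn't there, so I'll check that view against the calibration and measure with the depth images.

```bash
python3 - <<'E'
from h import *
from scipy.spatial.transform import Rotation as R
c=eyes.camera_params('wrist'); H=np.array(c['hand_eye']); print(H.round(3),c['fx'],c['cx'],c['cy'])
o=manip.get_obs();T=np.eye(4);T[:3,:3]=R.from_quat(o['ee_rot']).as_matrix();T[:3,3]=o['position'];W=T@H
print('cam',W.round(3))
for P in [(.511,.061,.127),(.534,-.177,.127),(.462,.115,.13),(.42,-.08,.02)]:
    q=np.linalg.inv(W)@np.r_[P,1]; r=np.hypot(q[0],q[1]); th=np.arctan2(r,q[2]); print(P,c['cx']+c['fx']*th*q[0]/r,c['cy']+c['fy']*th*q[1]/r)
# fingers and board in the side camera, as world points
p,d=eyes.camera('side'),None; d=p[1]
c=eyes.camera_params('side');S=np.array(c['world_from_camera'])
v,u=np.mgrid[:420,:560];X=np.stack([(u-c['cx'])/c['fx']*d,(v-c['cy'])/c['fy']*d,d],-1)@S[:3,:3].T+S[:3,3]
m=(d>0)&(X[...,0]>.40)&(X[...,0]<.51)&(abs(X[...,1]+.0625)<.08)&(X[...,2]>.06)&(X[...,2]<.16)
g=X[m]; print(len(g))
for z in np.arange(.08,.16,.01):
    k=g[abs(g[:,2]-z)<.005]
    if len(k): print(z.round(2),k.min(0).round(3),k.max(0).round(3))
E
```

```text
[[-0.001 -0.955 -0.295  0.075]
 [ 1.    -0.    -0.001  0.   ]
 [ 0.    -0.295  0.955 -0.143]
 [ 0.     0.     0.     1.   ]] 325.19226210127806 276.99559785983206 209.7259449773332
cam [[ 0.092 -0.952 -0.292  0.533]
 [-0.996 -0.088 -0.027 -0.055]
 [ 0.     0.294 -0.956  0.233]
 [ 0.     0.     0.     1.   ]]
(0.511, 0.061, 0.127) 3.2373204687052066 162.45452096066737
(0.534, -0.177, 0.127) 555.1510483770742 160.64560068751865
(0.462, 0.115, 0.13) -45.3691254092891 250.69734323752323
(0.42, -0.08, 0.02) 295.9414350032473 273.57154133122145
187
0.1 [ 0.448 -0.107  0.1  ] [ 0.473 -0.011  0.105]
0.11 [ 0.442 -0.112  0.105] [ 0.474 -0.007  0.115]
0.12 [ 0.443 -0.108  0.115] [ 0.473 -0.003  0.125]
0.13 [ 0.443 -0.107  0.125] [ 0.471 -0.005  0.135]
0.14 [ 0.44  -0.11   0.135] [ 0.467 -0.008  0.145]
0.15 [ 0.439 -0.133  0.145] [0.463 0.012 0.155]
```

The projections agree: the board fills the upper half of the wrist image. Fingertips are at z = 0.10, and the front face is 11 mm ahead of the TCP. I'll approach, then make slow contact.

```bash
python3 -m crank '[[[8.5,0.8,0.07,0,0,0,0],[8.5,1.0,0.09,0,0,0,0],[8.5,1.0,0.09,0,0,0,0],[8.5,0.8,0.07,0,0,0,0],[8.5,0.5,0.05,0,0,0,0],[8.5,0.3,0.03,0,0,0,0],[8.5,0.3,0.03,0,0,0,0],[8.5,0.3,0.03,0,0,0,0],[8.5,0.3,0.03,0,0,0,0],[8.5,0.3,0.03,0,0,0,0],[8.5,0.3,0.03,0,0,0,0],[8.5,0.3,0.03,0,0,0,0],[8.5,0.3,0.03,0,0,0,0]]]'; python3 -c "
from h import *
shot('top','t2');shot('wrist','w2')
cv2.imwrite('pics/t2c.png',np.hstack([cv2.resize(cv2.imread('pics/t2.png')[120:260,200:340],(400,400),interpolation=cv2.INTER_CUBIC),cv2.resize(cv2.imread('pics/w2.png'),(400,400))]))"
```

```text
clock: 4.62
position: [0.5215, -0.056, 0.0882]
ee_rot: [0.999, 0.046, -0.001, 0.0]
ft_force: [-7.7, -0.8, 6.5]
grip_width: 0.998
grasp_force: 3.9
```

View pics/t2c.png

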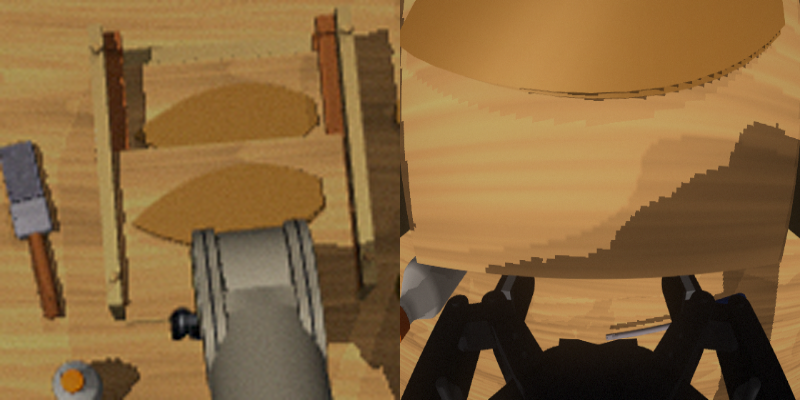

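Both fingers are square on the board's front edge and the leaf is well clear (wrist view: leaf edge at row 95, fingers at row 275). The push is 7.7 N with some downward friction, so I'll continue slowly.

```bash
python3 -m crank '[[[8.5,0.3,0.03,0.05,0,0,0],[8.5,0.3,0.03,0.05,0,0,0],[8.5,0.3,0.03,0,0,0,0],[8.5,0.3,0.03,0,0,0,0],[8.5,0.3,0.03,0,0,0,0],[8.5,0.3,0.03,0,0,0,0]]]'; python3 -m crank '[[[8.5,0.3,0.03,0,0,0,0],[8.5,0.3,0.03,0,0,0,0],[8.5,0.3,0.03,0,0,0,0],[8.5,0.3,0.03,0,0,0,0],[8.5,0.3,0.03,0,0,0,0],[8.5,0.3,0.03,0,0,0,0]]]'
```

```text
clock: 5.48
position: [0.5407, -0.0539, 0.0893]
ee_rot: [0.999, 0.047, -0.0, 0.0]
ft_force: [-4.6, 0.3, 0.1]
grip_width: 0.997
grasp_force: 1.9
clock: 6.22
position: [0.5587, -0.0521, 0.0894]
ee_rot: [0.999, 0.047, -0.0, 0.0]
ft_force: [-4.7, -1.0, 2.2]
grip_width: 0.995
grasp_force: 2.5
```

```bash
python3 -m crank '[[[8.5,0.3,0.03,0,0,0,0],[8.5,0.3,0.03,0,0,0,0],[8.5,0.3,0.03,0,0,0,0],[8.5,0.3,0.03,0,0,0,0],[8.5,0.3,0.03,0,0,0,0],[8.5,0.3,0.03,0,0,0,0]]]'; python3 -m crank '[[[8.5,0.3,0.03,0,0,0,0],[8.5,0.3,0.03,0,0,0,0],[8.5,0.3,0.03,0,0,0,0],[8.5,0.3,0.03,0,0,0,0],[8.5,0.3,0.03,0,0,0,0],[8.5,0.3,0.03,0,0,0,0]]]';  python3 -c "
from h import *
shot('side','s3');shot('wrist','w3')
cv2.imwrite('pics/t3c.png',np.hstack([cv2.resize(cv2.imread('pics/s3.png')[130:270,170:340],(400,400),interpolation=cv2.INTER_CUBIC),cv2.resize(cv2.imread('pics/w3.png'),(400,400))]))"
```

```text
clock: 6.98
position: [0.5766, -0.0503, 0.0896]
ee_rot: [0.999, 0.047, -0.0, 0.0]
ft_force: [-7.0, -0.7, 4.8]
grip_width: 0.997
grasp_force: 3.4
clock: 7.72
position: [0.5948, -0.0485, 0.0894]
ee_rot: [0.999, 0.047, 0.0, 0.0]
ft_force: [-4.5, -0.7, 1.2]
grip_width: 0.997
grasp_force: 2.3
```

View pics/t3c.png

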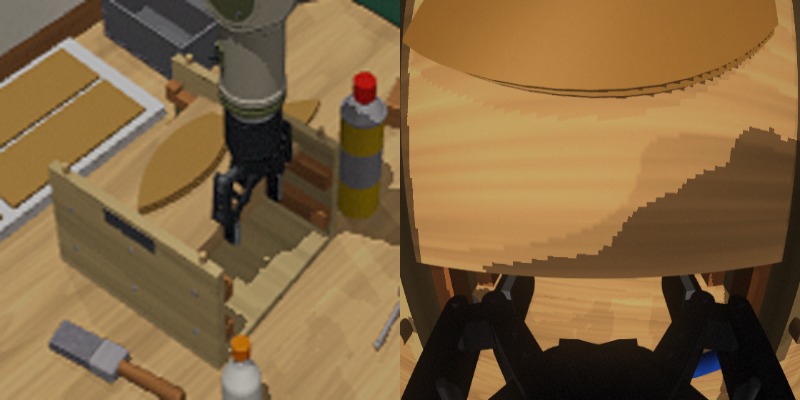

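The leaf has not moved relative to the board and the board is going in straight. I'll push up to near the drop point, then in finer steps.

```bash
python3 -m crank '[[[8.5,0.3,0.03,0,0,0,0],[8.5,0.3,0.03,0,0,0,0],[8.5,0.3,0.03,0,0,0,0],[8.5,0.3,0.03,0,0,0,0],[8.5,0.3,0.03,0,0,0,0],[8.5,0.3,0.03,0,0,0,0],[8.5,0.3,0.03,0,0,0,0],[8.5,0.3,0.03,0,0,0,0]]]'; python3 -m crank '[[[8.5,0.15,0.01,0,0,0,0],[8.5,0.15,0.01,0,0,0,0],[8.5,0.15,0.01,0,0,0,0]]]'; python3 -c "
from h import *
shot('wrist','w4')
cv2.imwrite('pics/w4c.png',np.hstack([cv2.resize(cv2.imread('pics/w3.png')[200:420],(400,300)),cv2.resize(cv2.imread('pics/w4.png')[200:420],(400,300))]))"
```

```text
clock: 8.82
position: [0.6187, -0.0461, 0.0893]
ee_rot: [0.999, 0.047, -0.0, 0.0]
ft_force: [-2.5, 0.2, -2.1]
grip_width: 0.997
grasp_force: 1.2
clock: 9.2
position: [0.6231, -0.0458, 0.0894]
ee_rot: [0.999, 0.047, 0.0, 0.0]
ft_force: [-1.1, -1.2, -2.6]
grip_width: 0.996
grasp_force: 1.1
```

View pics/w4c.png

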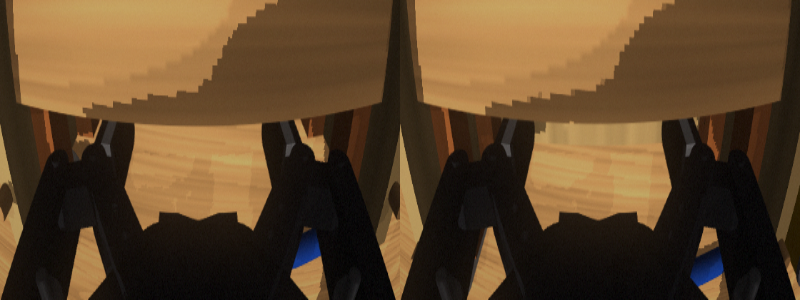

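The force is small now and has turned downward, so the edge may be hanging on the fingers. I'll go a few mm further in small steps, watching for the lip, and measure the board height by wrist depth.

```bash
cat >> h.py <<'E'
def board():
    from scipy.spatial.transform import Rotation as R
    c=eyes.camera_params('wrist'); o=manip.get_obs();T=np.eye(4);T[:3,:3]=R.from_quat(o['ee_rot']).as_matrix();T[:3,3]=o['position'];W=T@np.array(c['hand_eye'])
    p,d=eyes.camera('wrist'); v,u=np.mgrid[:420,:560]; a=u-c['cx'];b=v-c['cy'];r=np.hypot(a,b)+1e-9;th=r/c['fx']
    k=np.tan(th)*d/r; X=np.stack([k*a,k*b,d],-1)@W[:3,:3].T+W[:3,3]
    t=np.radians(5.3); ex=np.array([np.cos(t),np.sin(t),0]);ey=np.array([-np.sin(t),np.cos(t),0])
    O=np.array([.5475,-.0583,0])+.148*ex
    x=(X-O)@ex; y=(X-O)@ey; z=X[...,2]; ok=(d>0)&(th<1.3)
    for yy in (-.09,-.06,0,.06,.09):
        m=ok&(abs(y-yy)<.006)&(x>-.1)&(z>.105)&(z<.135)&(x<.03)
        q=np.polyfit(x[m],z[m],1) if m.sum()>30 else [0,0]
        print(yy,m.sum(),'front x',x[m].min().round(4) if m.any() else None,'z at -.05,+.0',np.polyval(q,[-.05,0]).round(4))
    return p
E
python3 -c "
from h import *
board()"
python3 -m crank '[[[8.5,0.1,0.01,0,0,0,0],[8.5,0.1,0.01,0,0,0,0]]]'; python3 -m crank '[[[8.5,0.1,0.01,0,0,0,0]]]'; python3 -c "
from h import *
board()"
```

```text
-0.09 4272 front x -0.0599 z at -.05,+.0 [0.1273 0.125 ]
-0.06 5703 front x -0.0603 z at -.05,+.0 [0.1269 0.1256]
0 6910 front x -0.0607 z at -.05,+.0 [0.1267 0.1264]
0.06 6010 front x -0.0653 z at -.05,+.0 [0.1272 0.1256]
0.09 4739 front x -0.0601 z at -.05,+.0 [0.1274 0.1251]
clock: 9.55
position: [0.6251, -0.0457, 0.0894]
ee_rot: [0.999, 0.047, -0.0, 0.0]
ft_force: [-1.8, 0.0, -1.9]
grip_width: 0.997
grasp_force: 1.2
clock: 9.68
position: [0.6261, -0.0455, 0.0893]
ee_rot: [0.999, 0.047, -0.0, 0.0]
ft_force: [-2.9, -0.5, -1.9]
grip_width: 0.996
grasp_force: 1.1
-0.09 4156 front x -0.0576 z at -.05,+.0 [0.1273 0.125 ]
-0.06 5662 front x -0.0576 z at -.05,+.0 [0.127  0.1255]
0 6904 front x -0.0575 z at -.05,+.0 [0.1267 0.1262]
0.06 5973 front x -0.0623 z at -.05,+.0 [0.1272 0.1255]
0.09 4685 front x -0.0574 z at -.05,+.0 [0.1274 0.1251]
```

The front is still up (0.127, against 0.119 when home) and sits right at the step. I'll go on 1 mm at a time.

```bash
python3 -m crank '[[[8.5,0.1,0.01,0,0,0,0],[8.5,0,0,0,0,0,0]]]'; python3 -m crank '[[[8.5,0.1,0.01,0,0,0,0],[8.5,0,0,0,0,0,0]]]';  python3 -c "
from h import *
board()"
```

```text
clock: 9.98
position: [0.6272, -0.0454, 0.0894]
ee_rot: [0.999, 0.047, 0.0, 0.0]
ft_force: [-1.6, -0.2, -1.3]
grip_width: 0.994
grasp_force: 0.9
clock: 10.22
position: [0.6282, -0.0453, 0.0894]
ee_rot: [0.999, 0.047, 0.0, 0.0]
ft_force: [-2.1, -0.5, -1.4]
grip_width: 0.994
grasp_force: 0.9
-0.09 4030 front x -0.0556 z at -.05,+.0 [0.1273 0.125 ]
-0.06 5592 front x -0.0553 z at -.05,+.0 [0.1271 0.1253]
0 6912 front x -0.0557 z at -.05,+.0 [0.1265 0.1262]
0.06 5975 front x -0.0603 z at -.05,+.0 [0.1271 0.1255]
0.09 4565 front x -0.0556 z at -.05,+.0 [0.1274 0.1251]
```

The front is past the step by estimate and may be held up by finger friction. I'll back off and check.

```bash
python3 -m crank '[[[8.5,-0.15,-0.01,0,0,0,0],[8.5,-0.4,-0.04,0,0,0,0],[8.5,-0.4,-0.04,0,0,0,0],[8.5,0,0,0,0,0,0]]]';  python3 -c "
from h import *
board()"
```

```text
clock: 10.78
position: [0.6184, -0.0463, 0.0895]
ee_rot: [0.999, 0.047, 0.0, 0.0]
ft_force: [0.3, -1.2, 0.0]
grip_width: 0.997
grasp_force: 0.0
-0.09 4101 front x -0.0555 z at -.05,+.0 [0.127  0.1248]
-0.06 5801 front x -0.0552 z at -.05,+.0 [0.1268 0.1252]
0 7511 front x -0.0554 z at -.05,+.0 [0.1261 0.1263]
0.06 6354 front x -0.0702 z at -.05,+.0 [0.126  0.1256]
0.09 4679 front x -0.0553 z at -.05,+.0 [0.1272 0.125 ]
```

Not dropped: it is still resting on the step, so the true position is a couple of mm short. I'll re-contact and push further in 1 mm steps.

```bash
python3 -m crank '[[[8.5,0.4,0.04,0,0,0,0],[8.5,0.3,0.03,0,0,0,0],[8.5,0.15,0.01,0,0,0,0],[8.5,0.1,0.01,0,0,0,0],[8.5,0.1,0.01,0,0,0,0]]]'; python3 -m crank '[[[8.5,0.1,0.01,0,0,0,0],[8.5,0,0,0,0,0,0]]]'; python3 -m crank '[[[8.5,0.1,0.01,0,0,0,0],[8.5,0,0,0,0,0,0]]]'; python3 -c "
from h import *
board()"
```

```text
clock: 11.45
position: [0.6284, -0.0452, 0.0891]
ee_rot: [0.999, 0.047, -0.001, 0.0]
ft_force: [-6.5, -0.7, 3.0]
grip_width: 0.993
grasp_force: 2.9
clock: 11.7
position: [0.6293, -0.0452, 0.0892]
ee_rot: [0.999, 0.047, -0.001, 0.0]
ft_force: [-5.2, -0.3, 2.4]
grip_width: 0.992
grasp_force: 2.6
clock: 11.95
position: [0.6307, -0.0451, 0.0891]
ee_rot: [0.999, 0.047, -0.0, 0.0]
ft_force: [-4.0, -0.1, 0.4]
grip_width: 0.999
grasp_force: 2.0
-0.09 3733 front x -0.0531 z at -.05,+.0 [0.1196 0.1196]
-0.06 5105 front x -0.0532 z at -.05,+.0 [0.1195 0.1197]
0 7782 front x -0.053 z at -.05,+.0 [0.116  0.1235]
0.06 6008 front x -0.0578 z at -.05,+.0 [0.1191 0.1214]
0.09 4235 front x -0.0531 z at -.05,+.0 [0.1197 0.1196]
```

It dropped: the top is at 0.1196 front and rear, so it's level. I'll back straight out, then up.

```bash
python3 -m crank '[[[8.5,-0.2,-0.02,0,0,0,0],[8.5,-0.6,-0.06,0,0,0,0],[8.5,-1.5,-0.14,0,0,0,0]]]'; python3 -c "
from h import *
board()"
python3 -m crank '[[[8.5,-2.5,-0.23,0,0,0,0],[8.5,-3,-0.28,0,0,0,0],[8.5,-3,-0.28,0,0,0,0],[8.5,-3,-0.28,0,0,0,0],[8.5,-3,-0.28,0,0,0,0],[8.5,-2,-0.2,1,0,0,0],[8.5,0,0,3,0,0,0],[8.5,0,0,3,0,0,0],[8.5,0,0,3,0,0,0],[8.5,0,0,3,0,0,0],[8.5,0,-3,1,0,0,0],[8.5,0,-4,0,0,0,0],[8.5,0,-4,0,0,0,0],[8.5,0,-4,0,0,0,0],[8.5,0,-4,0,0,0,0],[8.5,0,0,0,0,0,0],[8.5,0,0,0,0,0,0]]]';  python3 -c "
from h import *
shot('side','s5');shot('top','t5')
cv2.imwrite('pics/t5c.png',np.hstack([cv2.resize(cv2.imread('pics/s5.png')[130:290,170:350],(400,400),interpolation=cv2.INTER_CUBIC),cv2.resize(cv2.imread('pics/t5.png')[115:280,195:360],(400,400),interpolation=cv2.INTER_CUBIC)]))"
```

```text
clock: 12.38
position: [0.6082, -0.047, 0.0894]
ee_rot: [0.999, 0.047, 0.001, -0.0]
ft_force: [-0.5, 0.6, -0.2]
grip_width: 0.997
grasp_force: 0.0
-0.09 3896 front x -0.053 z at -.05,+.0 [0.1196 0.1195]
-0.06 5423 front x -0.053 z at -.05,+.0 [0.1195 0.1197]
0 7943 front x -0.0529 z at -.05,+.0 [0.117  0.1229]
0.06 6502 front x -0.0804 z at -.05,+.0 [0.1194 0.1213]
0.09 4388 front x -0.0529 z at -.05,+.0 [0.1197 0.1196]
clock: 14.55
position: [0.4433, -0.2519, 0.2294]
ee_rot: [0.999, 0.047, 0.0, -0.0]
ft_force: [0.1, 0.4, 0.5]
grip_width: 0.998
grasp_force: 0.0
```

View pics/t5c.png

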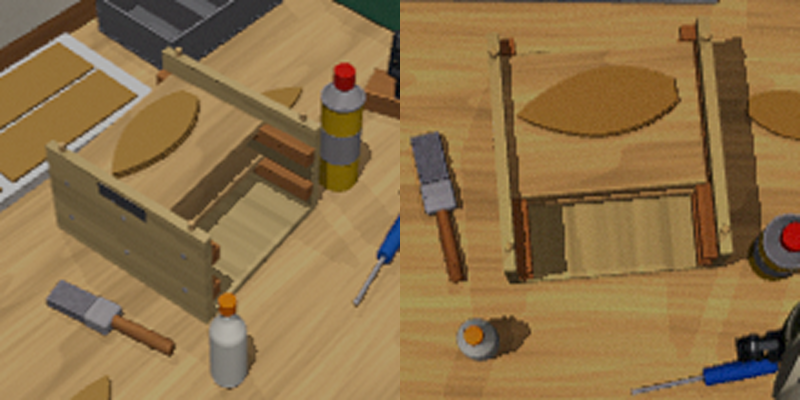

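The board is home and level, the leaf is in place on it, the nearby bystanders stand where they were, and the hand is clear.

```bash
python3 -c "
from h import *
print(job.hand_in())"
```

```text
the job is handed in; nothing more can be done
None
```

The board is pushed home into the notches and lies level with the leaf still in place on it; the hand is clear, and I handed the job in just after the 14.6 s mark.

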